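# Seat the blue cap with the guarded tube press

### The job

Seat the cap of the blue-capped tube in the two-station press: reach with a fingertip down through the guard window of that tube's station, press the red lever pad fully down, keep it down for about two seconds, then let it come back up and draw out of the window. Do not touch the yellow guard, do not press the other lever, and leave the tubes in their nests and the bottle, carton and timer where they are; nothing is gripped or picked up.

Things in the scene. Friction and masses are not known exactly. Their poses are not given: they have to be found in the camera images.
- press: Two-station cap press, fixed to the table (it does not move). Its base plate is 180 x 250 x 12 mm. Origin on the table under the middle of the base; x axis points to the rear of the press (away from the robot at yaw 0), y to its left, z up. In front stand two tubes in a nest block; behind them, under a yellow guard, one hand lever per station. The lever, window and nest of a station all lie at the same y: +60 mm (left station) and -60 mm (right station).
- guard: The yellow guard with its white inner wall and nose, fixed to the press, with the same origin and axes as the press. Its flat top plate is 6 mm thick and 118 mm above the table, reaching from x = -50 to +77 mm and y = -125 to +125 mm; nothing stands higher on the press. The plate has two rectangular windows, each 76 mm along x and 80 mm along y. Sides, rear and front are closed: the levers can be reached only from above, through the windows.
- left_window (a point): Middle of the left window (76 mm along the press x axis, 80 mm along y), in the plane of the guard's top face, 118 mm above the table; at x = +6.5, y = +60 mm of the press.
- left_pad_top (a point): Middle of the top face of the left lever's red pad (40 mm along x, 46 mm along y), straight below the middle of the left window: 95 mm above the table at rest (23 mm below the guard's top face). It sinks 17 mm when fully pressed.
- lever_left (a joint): Angle of the left lever: 0 at rest (up), 0.30 rad fully down at its stop. Hinged at the rear, 57 mm behind the pad's middle; pressing the pad straight down takes 2 N at first, rising to 6 N at the stop, and near the stop 2 to 3 N more while the foot presses on a cap. A spring brings it up again when let go. It lowers the ram of its own station only.
- foot_left: Round black rubber foot, 11 mm across, on the ram above the left nest; its underside is about 10 mm above the tube's cap at rest. It follows the lever down 15 mm and is sprung, so it presses on the cap with up to about 3 N.
- left_nest (a point): Mouth of the left tube nest, 38 mm above the table, at x = -68, y = +60 mm of the press (in front of the guard, below the nose).
- right_window (a point): Middle of the right window (76 mm along the press x axis, 80 mm along y), in the plane of the guard's top face, 118 mm above the table; at x = +6.5, y = -60 mm of the press.
- right_pad_top (a point): Middle of the top face of the right lever's red pad (40 mm along x, 46 mm along y), straight below the middle of the right window: 95 mm above the table at rest (23 mm below the guard's top face). It sinks 17 mm when fully pressed.
- lever_right (a joint): Angle of the right lever: 0 at rest (up), 0.30 rad fully down at its stop. Hinged at the rear, 57 mm behind the pad's middle; pressing the pad straight down takes 2 N at first, rising to 6 N at the stop, and near the stop 2 to 3 N more while the foot presses on a cap. A spring brings it up again when let go. It lowers the ram of its own station only.
- foot_right: Round black rubber foot, 11 mm across, on the ram above the right nest; its underside is about 10 mm above the tube's cap at rest. It follows the lever down 15 mm and is sprung, so it presses on the cap with up to about 3 N.
- right_nest (a point): Mouth of the right tube nest, 38 mm above the table, at x = -68, y = -60 mm of the press (in front of the guard, below the nose).
- tube_blue: White sample tube with a blue cap, 15 mm in diameter, 52 mm tall, standing upright and loose in one of the two nests (which one varies). Origin at the middle of its underside.
- tube_red: The same with a red cap, standing in the other nest.
- bottle: Small reagent bottle with a green cap, 38 mm in diameter, 70 mm tall, standing left of the press; origin under its middle. Bystander.
- carton: White and orange carton, 55 x 85 x 45 mm high, left of the press; origin under its middle. Bystander.
- timer: White countdown timer, 62 x 62 x 17 mm, lying right of the press; origin under its middle. Bystander.

How it is judged:
By the outcome, as a careful person would: the job done as asked, in the order asked, and still so for the second after the job is handed in, with the robot touching nothing.
It also fails if it takes over 32 s, if anything falls off the work surface, if the arm or the gripper's body presses on something with over 40 N, if the wrist force passes 120 N, or if a joint passes its speed limit or range.

### The arm

A 6-joint arm with a two-finger parallel gripper is mounted at the origin on a cart in front of the work surface, level with it; the furniture and walls round the work are solid. World frame = base frame: x ahead of the robot, y to its left, z up, the work surface at z = 0. Lengths are in m, angles in rad, forces in N, time in s.
With the tool pointing down it reaches from about 0.25 to 0.775 m from the base axis. Payload 8.9 kg.
Tool frame: the origin (TCP) lies between the finger pads; the fingertips stand 19 mm ahead of it and the grasp point (between the pads) is the TCP (r.nose_length is the distance from the TCP to the fingertips, in m); z points along the fingers, y is the line along which they close (so a half turn about z gives the same grasp; the last joint's range is limited). The gripper opens to 85 mm and grips with 20 to 120 N. Pads are 22 mm wide; open, the fingers measure 114 mm over their backs; the gripper's body (76 mm by 85 mm) begins 54 mm behind the grasp point. The pads swing forward as they close: fully open they stand 13 mm farther back than shut.
Start: joints at [-1.419, 0.291, -0.153, 1.127, 0, 1.431], TCP at [0.151, -0.503, 0.25] pointing down, gripper open.
Joint ranges: [-2.52, 2.52], [-0.91, 1.74], [-1.3, 1.37], [-1.96, 2.02], [-1.52, 1.47], [-3.14, 3.14]. Speed limits (rad/s): [2.22, 2.22, 2.79, 3.14, 3.14, 3.14].

### API

Orientations are given as a rotation vector (axis times angle).
In Python, from bench import r gives the robot as it stands. Calls block until the motion is done:
- r.move_to(position, orientation): joint-space move of the TCP to a pose.
- r.servo_line(position, attitude=None, vel=0.15): straight line of the TCP; attitude=None keeps the orientation; vel is the mean speed in m/s.
- r.move_j(angles): joint-space move.
- r.release() and r.grasp(): open the fingers fully, or close them until they stop; the grip force is fixed at half the most.
- r.dwell(seconds).
- r.ik(position, orientation): joint angles nearest the present ones, or None.
- r.observe(): the state.
- r.get_image(name): name is "scene" or "top"; returns a dict with "frame" (400x640x3 uint8, red, green, blue), "range_z" (400x640 float32, m along the optical axis (not along the pixel's ray), 0 where there is no reading), "camera_matrix" (3x3 intrinsics, pixels), "dist_coeffs" ([k1, k2, p1, p2, k3] as OpenCV has them; the pictures are not rectified), "pose" (4x4, takes a point from camera to world coordinates). Camera axes: x right, y down, z forward; pixel columns grow to the right and rows downward; lengths in m; the calibration is good to about 2 mm. A picture is of the moment at which its call begins.
A pose or a line that the arm cannot do raises r.Unreachable and nothing moves.
- r.job_done(): hands the job in; it is judged then, once.
Trained networks look in a picture, given as the dict that the camera call returned (one of the last four; its "shot" number tells which), for a name from the list of things; names that differ only in an ending like _2 or _b are one class to them, and where a whole thing is asked for, a point or a joint stands for the part that bears it (a point fixed in the world has none). Each returns a list of dicts, best first, with "score" (0 to 1); they miss things now and then, are a little off and sometimes report something else, mostly with a low value. They report only what shows in the picture. A call takes as long as a camera call.
- r.look_for(name, picture): "xy" ([column, row] in pixels, amid what is visible of it).
- r.trace(name, picture): "mask" (400x640 bool, what is visible of it) and "xy" ([column, row] in pixels, amid what is visible of it).
- r.pinpoint(name, picture): "xy" ([column, row] in pixels: a listed point, or the origin of a listed thing).
The state is a dict: "time": time; "q": joint angles; "qd": joint speeds; "joint_efforts": joint torques, N m; "eef_pos": TCP position; "tool_rot": TCP orientation; "ft_force": force on the tool from outside, world axes, zero at the start; "wrist_torque": the same for the moment, N m; "gripper_width": opening from 0.0 (shut) to 1.0 (fully open); "finger_force": force on a finger pad.
Only numpy, scipy, OpenCV 4.12 (cv2) and the standard library are available. Lean on these libraries where they do the work, as an engineer would, in place of code of your own. Each camera call takes 0.05 s, during which the arm holds its last target. There are 200 camera calls.

## Working session

There is one attempt and no reset: what is moved stays moved. The work goes in short steps, each a Python script; the robot and the scene stay as the last script left them, time stands still between calls to the robot, and variables do not carry over. Pictures are saved under pics/ and viewed, at most 10 in all, crops included, and the job is handed in when it is done.

```bash
mkdir -p pics
cat > h.py <<'E'
import numpy as np, cv2
from bench import r
def ray(p,xy):
    n=cv2.undistortPoints(np.array([[xy]],float),np.array(p["camera_matrix"]),np.array(p["dist_coeffs"]))[0,0]
    T=np.array(p["pose"]); return T[:3,3],T[:3,:3]@np.array([n[0],n[1],1])
def at_z(p,xy,z):
    o,d=ray(p,xy); return o+d*(z-o[2])/d[2]
def proj(p,P):
    T=np.linalg.inv(np.array(p["pose"])); P=np.atleast_2d(P)
    return cv2.projectPoints(P,cv2.Rodrigues(T[:3,:3])[0],T[:3,3],np.array(p["camera_matrix"]),np.array(p["dist_coeffs"]))[0][:,0]
E
python3 - <<'E'
from h import *
Z=dict(press=0,left_window=.118,right_window=.118,left_pad_top=.095,right_pad_top=.095,left_nest=.038,right_nest=.038,tube_blue=0.012,tube_red=0.012)
for c in("top","scene"):
    p=r.get_image(c); cv2.imwrite(f"pics/{c}0.png",p["frame"][:,:,::-1])
    for n,z in Z.items():
        for d in r.pinpoint(n,p)[:1]: print(c,n,np.round(d["xy"]),round(d["score"],2),at_z(p,d["xy"],z).round(4))
    print(np.array(p["pose"]).round(3))
print(r.observe()["time"],r.observe()["tool_rot"],r.nose_length)
E
```

```text
top press [300. 207.] 0.59 [0.4869 0.3202 0.    ]
top left_pad_top [274. 198.] 0.78 [0.4951 0.3778 0.095 ]
top right_pad_top [323. 192.] 0.92 [0.5121 0.2563 0.095 ]
top left_nest [279. 228.] 0.87 [0.4247 0.3705 0.038 ]
top right_nest [327. 225.] 0.77 [0.4352 0.2473 0.038 ]
top tube_red [323. 222.] 0.24 [0.4458 0.2564 0.012 ]
[[ 0.006 -0.982  0.189  0.321]
 [-1.    -0.004  0.014  0.235]
 [-0.013 -0.189 -0.982  1.086]
 [ 0.     0.     0.     1.   ]]
scene press [310. 255.] 0.96 [0.4991 0.32   0.    ]
scene left_window [295. 223.] 0.55 [0.5008 0.3763 0.118 ]
scene right_window [319. 200.] 0.79 [0.5133 0.2609 0.118 ]
scene left_pad_top [297. 233.] 0.71 [0.4947 0.3772 0.095 ]
scene right_pad_top [320. 211.] 0.65 [0.5041 0.2703 0.095 ]
scene left_nest [328. 264.] 0.57 [0.4212 0.3677 0.038 ]
scene right_nest [349. 235.] 0.82 [0.4382 0.2434 0.038 ]
scene tube_blue [349. 242.] 0.4 [0.4421 0.2372 0.012 ]
scene tube_red [326. 269.] 0.55 [0.4326 0.3571 0.012 ]
[[-0.844 -0.277  0.459  0.044]
 [-0.536  0.405 -0.741  1.011]
 [ 0.019 -0.871 -0.49   0.618]
 [ 0.     0.     0.     1.   ]]
1.0 [-3.10843251e+00 -4.55200240e-01 -1.56348244e-05] 0.019
```

View pics/top0.png

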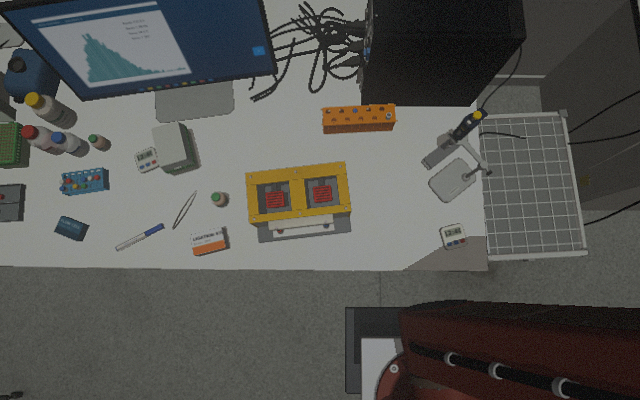

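View pics/scene0.png

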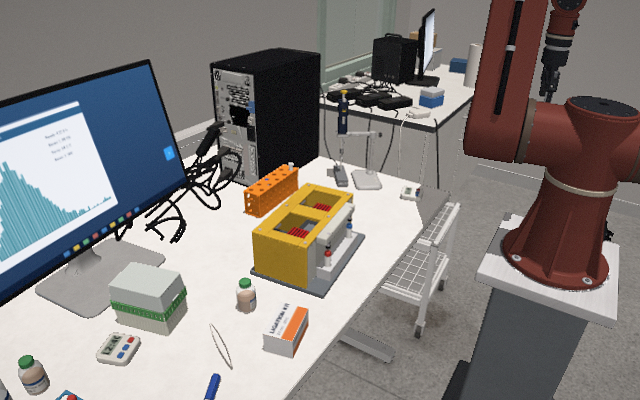

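Run:
```python
from h import *
p=r.get_image("top")
h=cv2.cvtColor(p["frame"],cv2.COLOR_RGB2HSV)
# depth-based: pixels of plate top
v,u=np.mgrid[150:250,230:370]
n=cv2.undistortPoints(np.stack([u.ravel(),v.ravel()],1).astype(float)[:,None],np.array(p["camera_matrix"]),np.array(p["dist_coeffs"]))[:,0]
z=p["range_z"][150:250,230:370].ravel(); T=np.array(p["pose"])
P=(np.c_[n*z[:,None],z])@T[:3,:3].T+T[:3,3]
hh=h[150:250,230:370].reshape(-1,3)
m=(abs(P[:,2]-.118)<.006)&(hh[:,0]>18)&(hh[:,0]<35)&(hh[:,1]>120)
print(m.sum(),np.median(P[m,2]))
ds=-T[:3,:3]@np.array([0,0,1])
Q=np.array([at_z(p,(a,b),.118)[:2] for a,b in zip(u.ravel()[m],v.ravel()[m])])
rect=cv2.minAreaRect(Q.astype(np.float32)*1000); print(rect,cv2.boxPoints(rect).round(1))
# candidate pose -> overlay
c,s,a=rect; a=np.deg2rad(a)
while a>np.pi/4:a-=np.pi/2
ax=np.array([np.cos(a),np.sin(a)]); ay=np.array([-ax[1],ax[0]])
o=np.array(c)/1000-.0135*ax
print("origin",o,"yaw",a)
np.save("press.npy",[*o,a])
ims=[]
for cam,(x0,y0) in (("top",(230,150)),("scene",(240,170))):
    q=p if cam=="top" else r.get_image(cam)
    k=5; im=cv2.resize(q["frame"][y0:y0+110,x0:x0+150,::-1],None,fx=k,fy=k,interpolation=cv2.INTER_CUBIC)
    for R in [(-.05,.077,-.125,.125,.118)]+[(-.0315,.0445,sy-.04,sy+.04,.118) for sy in(.06,-.06)]+[(-.0135,.0265,sy-.023,sy+.023,.095) for sy in(.06,-.06)]:
        W=[[*(o+ax*X+ay*Y),R[4]] for X,Y in((R[0],R[2]),(R[1],R[2]),(R[1],R[3]),(R[0],R[3]))]
        uv=((proj(q,np.array(W))-[x0,y0]+.5)*k).astype(int)
        cv2.polylines(im,[uv],True,(255,0,255),1)
    cv2.imwrite(f"pics/{cam}1.png",im)
```

```text
3038 0.11786253367388344
((507.68914794921875, 318.863525390625), (125.74122619628906, 247.78135681152344), 7.066470623016357) [[430.1 434.1]
 [460.5 188.2]
 [585.3 203.6]
 [554.8 449.5]]
origin [0.49429169 0.31720275] yaw 0.12333317886709043
```

View pics/top1.png

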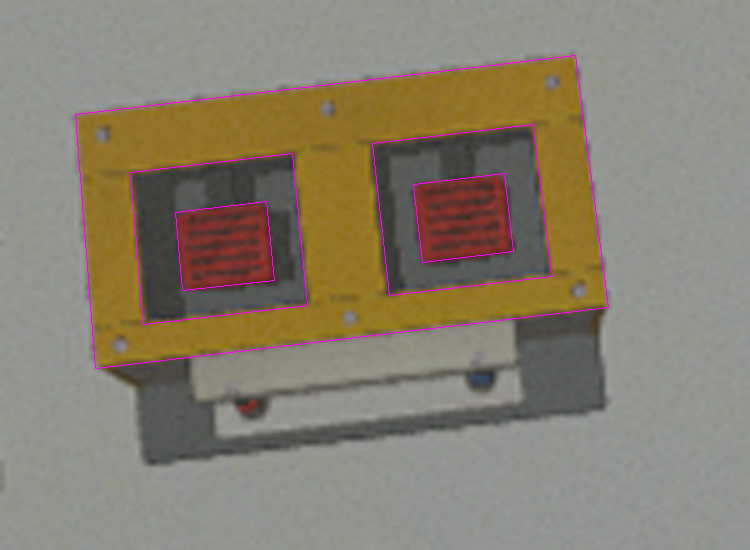

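View pics/scene1.png

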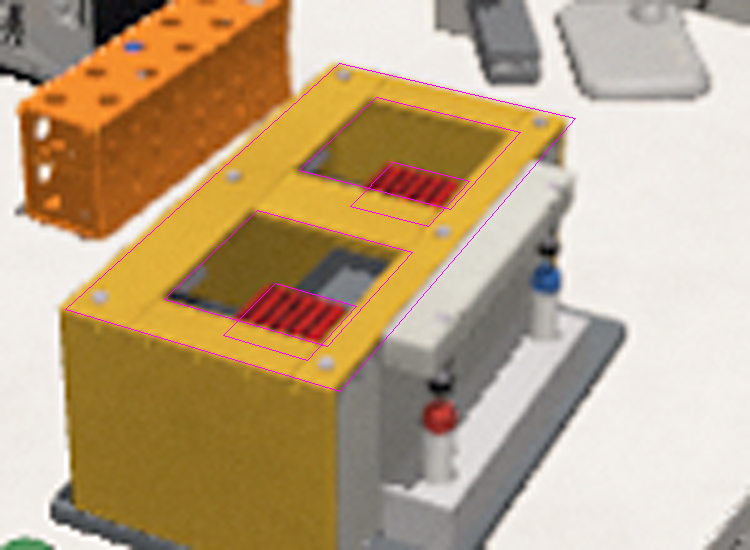

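Both overlays fit: plate, windows and pads line up. The blue cap is at the right station (top crop 481,380; scene crop 545,275) and the red cap at the left. I'll shut the fingers and go above the right window.

```bash
cat >> h.py <<'E'
from scipy.spatial.transform import Rotation as Ro
ox,oy,yaw=np.load("press.npy")
ax=np.array([np.cos(yaw),np.sin(yaw)]); ay=np.array([-ax[1],ax[0]])
W=np.array([ox,oy])+.0065*ax-.06*ay
E
python3 - <<'E'
from h import *
best=[]
for s in(1,-1):
    y=np.array([*(s*ay),0]); z=np.array([0,0,-1.]); rv=Ro.from_matrix(np.c_[np.cross(y,z),y,z]).as_rotvec()
    q=r.ik([*W,.22],rv); print(s,q)
    if q is not None: best.append((abs(q[5]),list(rv)))
rv=np.array(min(best)[1]); np.save("rv.npy",rv)
r.grasp(); print(r.observe()["time"],r.observe()["gripper_width"])
r.move_to([*W,.22],rv); o=r.observe()
print(W,o["time"],o["eef_pos"],o["ft_force"])
for c in("top","scene"):
    p=r.get_image(c); uv=proj(p,[*W,.201])[0]; print(c,uv)
    x0,y0=(230,130) if c=="top" else (240,120)
    cv2.imwrite(f"pics/{c}2.png",cv2.resize(p["frame"][y0:y0+150,x0:x0+200,::-1],None,fx=4,fy=4,interpolation=cv2.INTER_CUBIC))
E
```

```text
1 [ 0.34231723  0.39381457 -0.08436182  1.09261993  0.          0.21898405]
-1 [ 3.42317230e-01  3.93814573e-01 -8.43618191e-02  1.09261993e+00
 -4.44089210e-16 -2.92260860e+00]
1.8667 -0.00040146913091192697
[0.50812356 0.25845813] 4.825 [0.5084893  0.25779044 0.22002868] [-0.09509268  0.19547046  0.04903791]
top [321.11347555 184.3521351 ]
scene [322.58583486 167.52247337]
```

View pics/scene2.png

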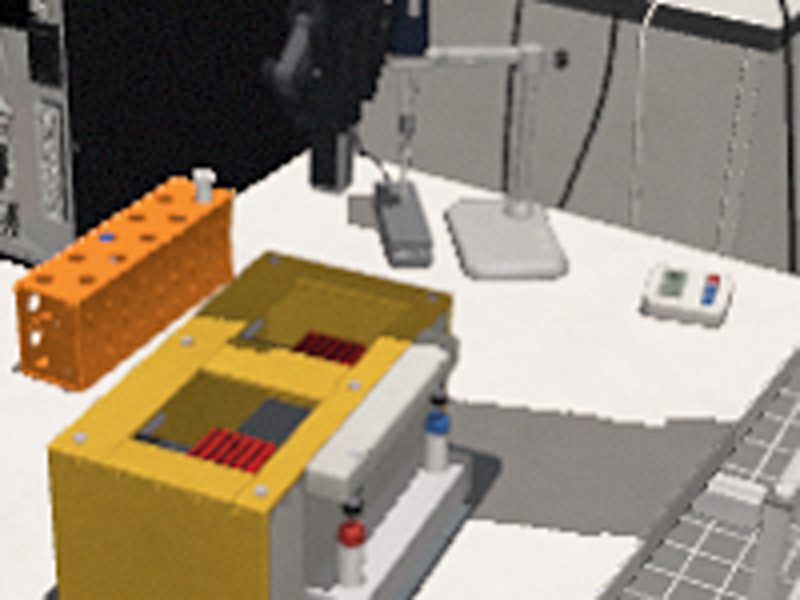

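Fingertips are at crop (330,190), exactly where projected. Descending with force monitoring.

Run:
```python
from h import *
f=lambda:np.array(r.observe()["ft_force"])
r.servo_line([*W,.122],vel=.06); f0=f(); print(r.observe()["time"],f0.round(2))
z=.116
while z>.090:
    r.servo_line([*W,z],vel=.03); o=r.observe(); d=f()-f0
    print(round(z,4),round(o["time"],2),o["eef_pos"][2].round(4) if hasattr(o["eef_pos"][2],'round') else o["eef_pos"][2],d.round(2))
    if d[2]>13 or np.hypot(*d[:2])>6: break
    z-=.002 if z>.1005 else .001
```

```text
6.7083 [-0.36  0.74  0.94]
0.116 7.06 0.1157 [ 0.49 -0.82 -0.36]
0.114 7.31 0.114 [ 1.14 -0.98  0.83]
0.112 7.56 0.112 [ 0.17 -0.93  0.48]
0.11 7.81 0.1099 [0.33 0.25 0.53]
0.108 8.06 0.1079 [-0.63 -0.01  0.73]
0.106 8.31 0.1059 [-1.55  0.13  1.05]
0.104 8.56 0.1039 [-2.5   0.11  2.24]
0.102 8.81 0.102 [-2.33 -0.9   2.61]
0.1 9.06 0.1002 [-2.64 -0.49  5.32]
0.099 9.31 0.0993 [-3.62 -0.64  5.78]
0.098 9.56 0.0988 [-5.22 -0.68 11.28]
0.097 9.81 0.0984 [-6.01 -1.85 19.32]
```

Run:
```python
from h import *
r.dwell(1.9); o=r.observe(); print(o["time"],o["eef_pos"],np.round(o["ft_force"],2))
p=r.get_image("scene"); cv2.imwrite("pics/press.png",cv2.resize(p["frame"][160:270,240:390,::-1],None,fx=5,fy=5,interpolation=cv2.INTER_CUBIC))
```

```text
11.7083 [0.5083038  0.25856793 0.09842163] [-7.14 -1.08 18.39]
```

View pics/press.png

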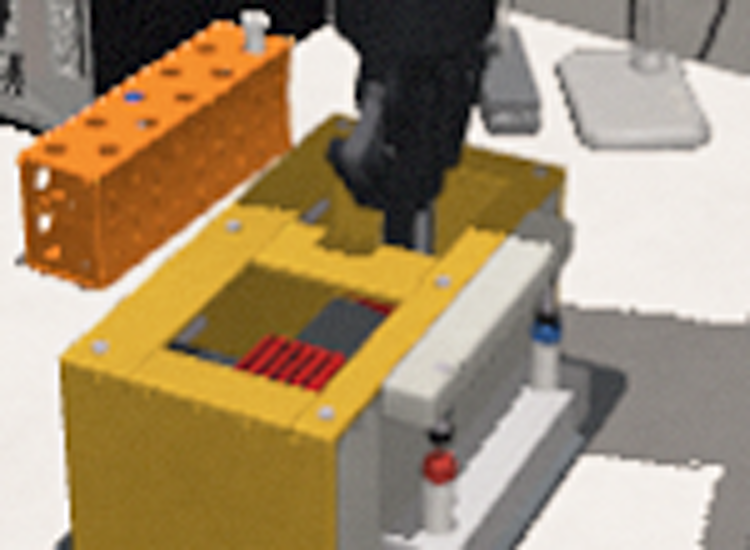

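The right foot is down on the blue cap (crop 548,318) and the left lever is up. It has been held for more than 2 s, so I'll let it up and draw out.

Run:
```python
from h import *
r.servo_line([*W,.118],vel=.04); print(np.round(r.observe()["ft_force"],2))
r.servo_line([*W,.24],vel=.1); o=r.observe(); print(o["time"],o["eef_pos"],np.round(o["ft_force"],2))
p=r.get_image("scene"); cv2.imwrite("pics/end.png",cv2.resize(p["frame"][160:270,240:390,::-1],None,fx=5,fy=5,interpolation=cv2.INTER_CUBIC))
```

```text
[-0.27  0.17 -0.21]
13.8 [0.50774939 0.2583528  0.23932306] [ 0.17 -0.02 -0.17]
```

View pics/end.png

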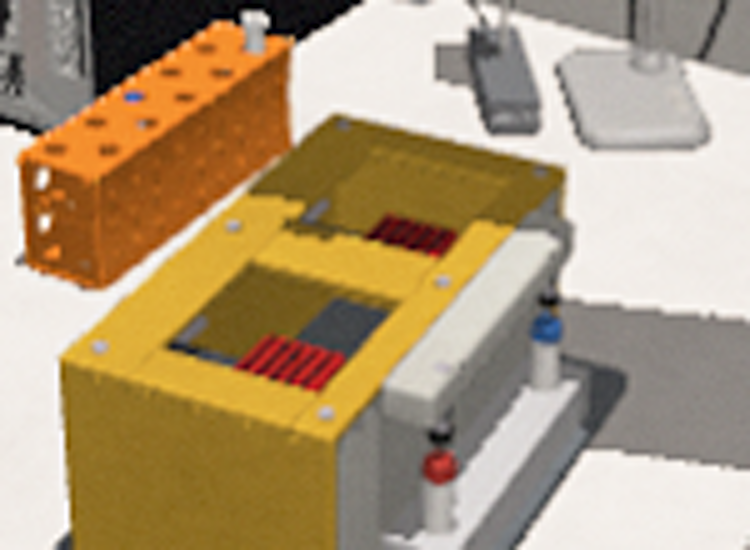

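The lever is back up (crop 412,235), the foot is off the blue cap (548,300), and both tubes are in place.

```bash
python3 -c "
from bench import r
print(r.job_done())"
```

```text
the job is handed in; nothing more can be done
None
```

The blue-capped tube's cap (right station) was pressed fully down, to the lever's stop, and held there for just over two seconds; the lever came back up, the fingertips were drawn out of the window and the job was handed in at about 14 s.

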